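# Salt grinder into the sloped spice rack

### The job

Put the salt grinder away in the empty near lane (on your side) of the sloped wooden spice rack: stand it on the upper part of the lane, at its open left end, then slide it down along the floor of the lane, without lifting it again, until it stands against the end stop on the right. Leave it standing there, let go, and leave the tea tin at its stop and the pepper mill standing where it is.

Things in the scene. Friction and masses are not known exactly. Their poses are not given: they have to be found in the camera images.
- salt_grinder: Salt grinder, loose, upright on the worktop at the start: clear glass body with white salt in it and a white ribbed head; round, 49 mm across (body up to 86 mm, head 46 mm across above that), 129 mm tall, 0.2 to 0.4 kg. Grip it across the diameter 70 to 95 mm above its foot. Origin: centre of its underside, z up through its head.
- tray: Fixed light wood tray, floor sloping 8 deg down to the robot's right (things stay put on it). Origin: on the floor, 26 mm above the worktop, at the foot of the end stop, middle of the empty near lane. x down the slope (stop face x=0, open upper end x=-180 mm, no lip), y away from the robot, z normal to floor. Lane clear y=-47 to 47 mm; walls 22 mm high, divider y=50 mm, 12 high; stop 45 high, 10 thick.
- tea_tin: Dark square tea tin with a lid, 52 mm along the lane, 62 mm across, 93 mm tall, loose, already standing against the end stop in the far lane, whose middle is at y = 100 mm in the tray's frame. Origin: centre of its underside, z up through the lid.
- pepper_mill: Dark turned-wood pepper mill, loose, 58 mm across, 170 mm tall, standing on the worktop near the salt grinder; not to be moved. Origin: centre of its underside, z up.
Not all that is in view belongs to the job. Leave any blue look-alike of the salt_grinder alone.

How it is judged:
By the outcome, as a careful person would: the job done as asked, in the order asked, and still so for the second after the job is handed in, with the robot touching nothing.
It also fails if it takes over 42 s, if anything falls off the work surface, if the arm or the gripper's body presses on something with over 40 N, if the wrist force passes 120 N, or if a joint passes its speed limit or range.

### The arm

A 6-joint arm with a two-finger parallel gripper is mounted at the origin on a cart in front of the work surface, level with it; the furniture and walls round the work are solid. World frame = base frame: x ahead of the robot, y to its left, z up, the work surface at z = 0. Lengths are in mm, angles in rad, forces in N, time in s.
With the tool pointing down it reaches from about 300 to 875 mm from the base axis. Payload 4.2 kg.
Tool frame: the origin (TCP) lies at the centre of the arm's flange, where the gripper is bolted on; the fingertips stand 173 mm ahead of it and the grasp point (between the pads) lies ctrl.grasp_offset ahead of it (ctrl.grasp_offset is the distance from the TCP to the grasp point, in mm); z points along the fingers, y is the line along which they close (so a half turn about z gives the same grasp; the last joint's range is limited). The gripper opens to 85 mm and grips with 20 to 120 N. Pads are 22 mm wide; open, the fingers measure 114 mm over their backs; the gripper's body (76 mm by 85 mm) begins 54 mm behind the grasp point. The pads swing forward as they close: fully open they stand 13 mm farther back than shut.
Start: joints at [-1.365, 0.32, 1.565, -0, 1.257, -0.02], TCP at [128.733, -560.402, 404.738] pointing down, gripper open.
Joint ranges: [-3.11, 3.11], [-0.84, 2.01], [0.21, 2.61], [-1.34, 4.49], [0.05, 2.63], [-2.56, 2.56]. Speed limits (rad/s): [2.57, 2.57, 3.14, 3.14, 3.14, 3.14].

### API

Orientations are given as [roll, pitch, yaw] about the fixed x, y, z axes, in that order (R = Rz(yaw) Ry(pitch) Rx(roll)).
In Python, from workcell import ctrl gives the robot as it stands.
- The arm moves only by the tool carry_out, never from a script. Its argument "moves" is a list that holds one entry, the list of rows, each a list of 7 numbers: the shift along the tool's x, y, z in mm, then the turn, a rotation vector about the tool's x, y, z in rad, then the finger opening in mm, from 0 to 85.4. A call has 1 to 5 rows; each row shifts and turns the commanded pose from where the row before left it, along the tool's axes as they then stand; what a row does not reach is not made up. A row lasts 1/10 s, in which the tool goes at most 50 mm and 8.59 degrees, less where a joint would pass 70% of its speed; a pose out of reach is approached as far as the arm can. A call with a gripper value outside its range is refused whole. The fingers move at their own pace and stop on an object; "grip_force" is the grip in N (left out, the last holds). Time passes only in rows, so rows that do not move let the fingers close. It gives the time, the measured TCP pose, the force, the opening and the grip force at its end, in the units of the state.
- ctrl.read_state(): the state, without advancing time (a new reading comes with each control period).
- ctrl.grab_frame(name): name is "scene" or "top" or "wrist"; returns a dict with "pixels" (420x560x3 uint8, red, green, blue), "depth" (420x560 float32, mm along the optical axis (not along the pixel's ray), 0 where there is no reading), "camera_matrix" (3x3 intrinsics, pixels), "extrinsics" (4x4, takes a point from camera to world coordinates). Camera axes: x right, y down, z forward; pixel columns grow to the right and rows downward; lengths in mm; the calibration is good to about 2 mm. A picture is of the moment at which its call begins.
- ctrl.finish_job(): hands the job in; it is judged then, once.
Trained networks look in the newest picture that a camera, given by its name, has taken for a name from the list of things; names that differ only in an ending like _2 or _b are one class to them, and where a whole thing is asked for, a point or a joint stands for the part that bears it (a point fixed in the world has none). Each returns a list of dicts, best first, with "confidence" (0 to 1); they miss things now and then, are a little off and sometimes report something else, mostly with a low value. They report only what shows in the picture. A call takes as long as a camera call. They do not tell look-alikes from the thing itself.
- ctrl.recognise(target, camera): "box" ([left, top, right, bottom] in pixels, round what is visible of it).
- ctrl.masks_of(target, camera): "region" (420x560 bool, what is visible of it) and "box" ([left, top, right, bottom] in pixels, round what is visible of it).
- ctrl.tip_of(target, camera): "pixel" ([column, row] in pixels: a listed point, or the origin of a listed thing).
The state is a dict: "time_s": time; "joint_pos": joint angles; "joint_vel": joint speeds; "joint_torque": joint torques, N m; "ee_pos": TCP position; "orientation": TCP orientation; "contact_force": force on the tool from outside, world axes, zero at the start; "torque": the same for the moment, N m; "opening": opening from 0.0 (shut) to 1.0 (fully open); "grasp_force": force on a finger pad.
Only numpy, scipy, OpenCV 4.12 (cv2) and the standard library are available. Lean on these libraries where they do the work, as an engineer would, in place of code of your own. Each camera call takes 0.05 s, during which the arm holds its last target. There are 200 camera calls.

## Working session

There is one attempt and no reset: what is moved stays moved. The work goes in short steps, Python scripts to look and compute and a tool call to move; the robot and the scene stay as the last step left them, time stands still between calls to the robot, and variables do not carry over. Pictures are saved under pics/ and viewed, at most 10 in all, crops included, and the job is handed in when it is done.

Besides the shell and the picture viewer there is one more tool, called as a command line: name --argument value ..., lists and objects as JSON in quotes. carry_out: Moves the arm, as the interface text tells. Its arguments: {"type":"object","properties":{"moves":{"type":"array","items":{"type":"array","items":{"type":"array","items":{"type":"number"}}}},"grip_force":{"type":"number"}},"required":["moves"]}

```bash
mkdir -p pics
cat > h.py <<'E'
import numpy as np, cv2
from workcell import ctrl
def world(f,uv,d):
    K=f["camera_matrix"];uv=np.atleast_2d(uv);d=np.atleast_1d(d)
    p=np.c_[(uv[:,0]-K[0,2])/K[0,0]*d,(uv[:,1]-K[1,2])/K[1,1]*d,d,np.ones(len(d))]
    return (p@f["extrinsics"].T)[:,:3]
def pts(f,m):
    v,u=np.nonzero(m&(f["depth"]>0));return world(f,np.c_[u,v],f["depth"][v,u])
E
python3 - <<'E'
from h import *
np.set_printoptions(precision=1,suppress=True)
print(ctrl.grasp_offset)
ims=[]
for c in ["scene","top"]:
    f=ctrl.grab_frame(c);cv2.imwrite(f"pics/{c}0.png",f["pixels"][...,::-1]);np.savez(f"/tmp/{c}0.npz",**f)
    for t in ["salt_grinder","tray","tea_tin","pepper_mill"]:
        for r in ctrl.masks_of(t,c)[:3]:
            p=pts(f,r["region"])
            if len(p)==0: continue
            print(c,t,round(r["confidence"],2),np.round(r["box"]),"min",np.percentile(p,2,axis=0),"max",np.percentile(p,98,axis=0))
print(ctrl.read_state()["time_s"])
E
```

```text
154.70000000000002
scene salt_grinder 0.7 [307. 146. 330. 197.] min [450.3 256.2   6.1] max [495.  294.2 132.5]
scene salt_grinder 0.68 [189. 124. 216. 173.] min [154.4 283.2   7.4] max [197.3 321.2 132.5]
scene tray 0.78 [286. 195. 395. 299.] min [441.3 -17.3  23.4] max [647.6 184.5  72.3]
scene tray 0.26 [256. 139. 280. 197.] min [331.7 223.8   9.3] max [378.2 255.6 164.5]
scene tea_tin 0.76 [342. 243. 383. 278.] min [553.9 -14.   67.8] max [612.3  36.5 127.1]
scene pepper_mill 0.75 [255. 141. 279. 198.] min [330.7 223.8   7.7] max [378.7 255.7 161.8]
top salt_grinder 0.61 [222. 173. 244. 198.] min [449.1 257.7  21.6] max [488.5 298.5 131.3]
top salt_grinder 0.57 [201. 298. 230. 326.] min [153.7 283.9  17.3] max [195.9 326.  131.6]
top tray 0.94 [267. 114. 352. 206.] min [439.6  -0.2  24. ] max [649.4 185.2  69.4]
top tea_tin 0.72 [324. 123. 360. 160.] min [552.4 -10.4  36.6] max [613.6  49.4 125. ]
top pepper_mill 0.89 [230. 222. 262. 248.] min [326.3 224.9  11.2] max [372.  269.9 168.7]
0.5
```

Run:
```python
import cv2,numpy as np
a=cv2.imread("pics/scene0.png")[90:320,160:430];b=cv2.imread("pics/top0.png")[90:340,180:400]
cv2.imwrite("pics/c0.png",np.hstack([cv2.resize(a,(400,341)),cv2.resize(b,(300,341))]))
```

```text
(no output)
```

View pics/c0.png

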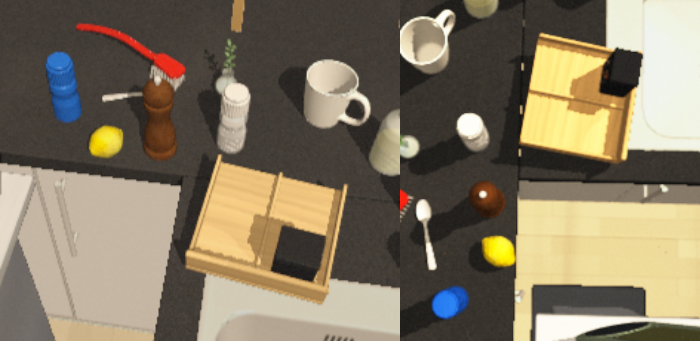

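Run:
```python
from h import *
np.set_printoptions(precision=1,suppress=True)
f=dict(np.load("/tmp/top0.npz"))
v,u=np.mgrid[0:420,0:560]; p=world(f,np.c_[u.ravel(),v.ravel()],f["depth"].ravel())
# grinder & mill circles (top points)
for n,(cx,cy),z in [("white",(470,277),90),("other",(175,305),90),("mill",(350,247),100)]:
    q=p[(np.hypot(p[:,0]-cx,p[:,1]-cy)<40)&(p[:,2]>z)]
    c,r=cv2.minEnclosingCircle(q[:,:2].astype(np.float32));print(n,c,r,len(q),q[:,2].max())
    m=(np.hypot(p[:,0]-cx,p[:,1]-cy)<20)&(p[:,2]>z); print(f["pixels"].reshape(-1,3)[m].mean(0))
# tray floor in near lane region
q=p[(p[:,0]>425)&(p[:,0]<665)&(p[:,1]>-40)&(p[:,1]<215)&(p[:,2]>8)]
# height map
H={}
for x in range(430,670,8):
    print(x,' '.join('%4.0f'%(np.median(q[(abs(q[:,0]-x)<4)&(abs(q[:,1]-y)<5),2]) if ((abs(q[:,0]-x)<4)&(abs(q[:,1]-y)<5)).any() else 0) for y in range(205,-40,-10)))
```

```text
white (471.97906494140625, 280.851806640625) 23.49112319946289 341 133.38858666213173
[243.5 240.5 229.5]
other (172.42015075683594, 306.8860778808594) 23.371288299560547 367 133.30415198230003
[ 38.  119.1 233.1]
mill (351.2486572265625, 249.07699584960938) 24.68138313293457 396 171.53780854171976
[117.3  70.   39.6]
430    0    0    0    0    0    0    0    0    0    0    0    0    0    0    0    0   26   40   41   48   66    0    0    0    0
438    0    0    0    0    0    0    0    0    0    0    0   48   48   50   50   50   49   48   49   61   69    0    0    0    0
446    0    0    0    0    0   48   55   57   57   59   57   55   56   53   33   28   29   27   26   56   70    0    0    0    0
454    0   58   66   67   65   65   65   64   50   38   38   35   35   33   32   30   29   28   27   47   70    0    0    0    0
462    0   54   70   47   46   44   44   41   40   38   37   37   35   34   32   30   29   28   27   42   70    0    0    0    0
470    0   48   49   48   47   44   43   42   40   39   38   36   36   34   31   31   30   27   27   35   69    0    0    0    0
478   
[... 2389 characters left out ...]
   35   33   34  119    0    0    0    0  571  569  585
630    0    0    0   49   48   48   47   45   44   43   39   39   39   37   35   34   33   31    0    0    0    0   72    0    0
638    0    0    0   46   49   47   46   44   44   42   42   41   38   40   41   46   47   48   51    0    0    0    0    0    0
646    0    0    0    0   49   48   47   47   46   49   54   54   57   58   56   57    0    0    0    0    0    0    0    0    0
654  524  524  525  524   70   70   69   69  524  525  526  525  526  526  527  527  526  527  527  529  528  528  527  528  529
662    0    0  523    0  521   70  524    0    0    0  521  523    0  524  526  526    0  268    0  523    0  529    0    0    0
```

The white grinder stands at about crop (235,115) in the scene view, with the pepper mill left of it at (160,115) and the blue look-alike at (63,85). The near lane of the tray is empty and slopes to the right. Next I fit the tray pose and look at the whole workspace.

```bash
cat > fit.py <<'E'
from h import *
from scipy.optimize import minimize
np.set_printoptions(precision=3,suppress=True)
P=[]
for c in ["top","scene"]:
    f=dict(np.load(f"/tmp/{c}0.npz"));v,u=np.mgrid[0:420,0:560]; p=world(f,np.c_[u.ravel(),v.ravel()],f["depth"].ravel())
    P.append(p[(p[:,0]>430)&(p[:,0]<560)&(p[:,1]>-30)&(p[:,1]<205)&(p[:,2]>8)&(p[:,2]<85)])
def local(p,o):
    x,y,z,a=o;s,c=np.sin(np.radians(8)),np.cos(np.radians(8))
    R=np.array([[np.cos(a),-np.sin(a),0],[np.sin(a),np.cos(a),0],[0,0,1]])@np.array([[c,0,s],[0,1,0],[-s,0,c]])
    return (p-[x,y,z])@R
def cost(o,p):
    q=local(p,o);x,y,z=q.T
    h=np.where(abs(y)<47,0,np.where((y>47)&(y<53),12,np.where(y<-47,22,0)));h=np.where(x>0,45,h)
    return np.minimum(abs(z-h),10).mean()
for p in P+[np.vstack(P)]:
    r=min((minimize(cost,[x,y,26,a],args=(p,),method="Nelder-Mead",options=dict(initial_simplex=np.array([x,y,26,a])+np.vstack([np.zeros(4),np.diag([8,8,3,.1])]))) for x in(475,490) for y in(5,15) for a in(-1.8,-1.65)),key=lambda r:r.fun)
    print(r.x,r.fun,len(p))
s=ctrl.read_state();print(s["ee_pos"],s["orientation"],s["opening"],s["time_s"])
E
python3 fit.py
```

```text
[483.689  13.337  25.031  -1.712] 2.690062193453146 3759
[484.853  22.416  28.754  -1.715] 2.412895475816444 4098
[483.717  13.862  26.506  -1.714] 2.8143833410892873 7857
[ 128.743 -560.394  404.705] [ 3.142 -0.     0.226] 1.0008874958826297 0.5
```

View pics/scene0.png

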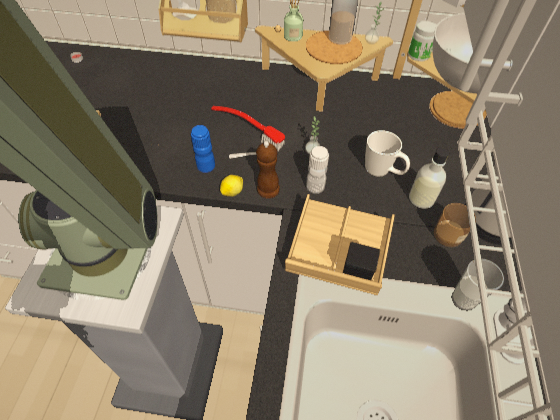

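Run:
```python
from h import *
for c in ["top","scene"]:
    f=dict(np.load(f"/tmp/{c}0.npz"));v,u=np.mgrid[0:420,0:560]; p=world(f,np.c_[u.ravel(),v.ravel()],f["depth"].ravel())
    p=p[(f["depth"].ravel()>0)]
    print(c);H,_,_=np.histogram2d(p[:,0],p[:,1],bins=[np.arange(0,900,50),np.arange(-700,501,50)],weights=None)
    i=np.digitize(p[:,0],np.arange(0,900,50))-1;j=np.digitize(p[:,1],np.arange(-700,501,50))-1
    M=np.full((18,25),-999.);ok=(i>=0)&(i<18)&(j>=0)&(j<25);np.maximum.at(M,(i[ok],j[ok]),p[ok,2])
    for a in range(18):print(a*50,' '.join('%4d'%x for x in M[a]))
s=ctrl.read_state();yaw=s["orientation"][2]
R=cv2.Rodrigues(np.array([0,0,yaw]))[0]@np.diag([1,-1,-1]);print(R)
d=np.array([472,281,404.7])-s["ee_pos"];print("tool shift",R.T@d)
```

```text
top
0 -885 -887 -884 -889 -887 -889 -999 -999 -999 -999 -999 -999  217  218  217  215   16    3    5    5    5    5    5    7    6
50 -887 -885 -885 -884 -886 -889 -885 -888 -887 -885 -791 -796  591  533  393  255   16    3    5    6    5    4  630  614    6
100 -884 -883 -886 -885 -883 -883 -886 -888 -888 -883    2  702  703  565  423  279    5    3    6    5  118    5  687  623   17
150 -885 -887 -883 -886 -887 -884 -885 -884 -886 -887  623  704  707  568  322  -10    0   -5    6  132  133    5  689  634   30
200 -884 -885 -886 -885 -880 -883 -885 -884 -890 -889 -887 -883 -886 -886 -885 -885 -883   -3   52   33    7    8    7  642   33
250 -882 -883 -884 -885 -886 -885 -885 -883 -882 -885 -882 -883 -887 -881 -889 -886 -887    4   53   43    5   13   34  651    7
300 -886 -883 -883 -885 -885 -882 -885 -887 -882 -887 -886 -883 -884 -883 -884 -885 -884    0  171  171    4   25   42  660  132
350 -242 -242   -6    3    0   -7   -1    3    2  -10    0    3   -7  -14    0    0    0  -10  170  170    5   30   40  670  135
400 -232 -228    5    6    6    7    6    7    6    6    5    5    
[... 3026 characters left out ...]
  258
700 -999 -999 -999 -999 -999 -999 -999  384  394  394  385  385  385  394  385  450    6    7   94  174  109    7    6    6  257
750 -999 -999 -999 -999 -999 -999 -999 -999 -999 -143 -144  232 -132  124  124    6   84   87   87  174    5    5    6    6  306
800 -999 -999 -999 -999 -999 -999 -999 -999 -999  -12  -13  268  228  125  125    5   86   86  111   94    6    6    6    6  237
850 -999 -999 -999 -999 -999 -999 -999 -999 -999    7    9  139  135  126  125    6    6  147  170  167    5    5    6    8  188
[[ 0.97461358  0.22389365  0.        ]
 [ 0.22389365 -0.97461358  0.        ]
 [ 0.          0.         -1.        ]]
tool shift [ 5.22925245e+02 -7.43180702e+02  5.40477169e-03]
```

View pics/top0.png

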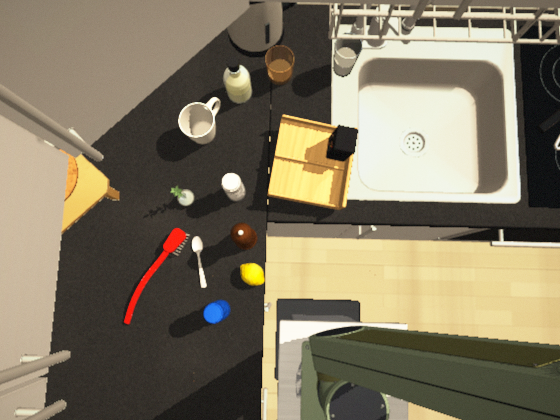

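The top view shows wall cabinets overhead at the left and upper left (edge from (0,85) to (250,50)), and a hanging rack over the sink. Before going there, I check the bottom edge height of the cabinets.

Run:
```python
from h import *
f=dict(np.load("/tmp/top0.npz"));v,u=np.mgrid[0:420,0:560]
p=world(f,np.c_[u.ravel(),v.ravel()],f["depth"].ravel()).reshape(420,560,3)
print(f["extrinsics"][:3,3])
for r in range(10,420,30):
    # rightmost overhead pixel in left part
    c=[k for k in range(0,300) if f["depth"][r,k]>0 and 300<p[r,k,2]<1500]
    if c: print(r,[(k,p[r,k].round()) for k in (c[-1],c[-3],c[len(c)//2])])
for k in range(0,560,50):
    c=[r for r in range(0,130) if f["depth"][r,k]>0 and 300<p[r,k,2]<1500]
    if c: print("col",k,[(r,p[r,k].round()) for r in (c[-1],c[-3])])
m=(p[...,2]>300)&(f["depth"]>0)&(u<300)
q=p[m];print(np.percentile(q[:,2],[0,1,5,50]),q[q[:,2]<480][:10].round())
```

```text
[ 251.91428089  152.44757522 1117.98593929]
10 [(244, array([640., 219., 524.])), (242, array([637., 222., 528.])), (122, array([530., 330., 688.]))]
40 [(210, array([593., 267., 521.])), (208, array([590., 269., 526.])), (104, array([505., 355., 671.]))]
70 [(175, array([544., 315., 525.])), (173, array([542., 316., 529.])), (88, array([481., 380., 648.]))]
100 [(141, array([499., 361., 523.])), (139, array([497., 363., 526.])), (70, array([453., 408., 628.]))]
130 [(106, array([453., 407., 523.])), (104, array([452., 408., 526.])), (53, array([401., 400., 671.]))]
160 [(99, array([402., 401., 551.])), (97, array([401., 403., 552.])), (36, array([387., 457., 598.]))]
190 [(64, array([365., 457., 525.])), (62, array([364., 457., 530.])), (32, array([350., 458., 598.]))]
220 [(61, array([323., 457., 524.])), (59, array([323., 458., 528.])), (31, array([314., 457., 594.]))]
250 [(58, array([282., 457., 525.])), (56, array([282., 457., 531.])), (29, array([278., 458., 591.]))]
280 [(55, array([242., 457., 526.])), (53, array([242., 457., 530.])), (28, array([242., 457., 588.]))]
310 [(5
[... 195 characters left out ...]
.]))]
370 [(47, array([125., 457., 522.])), (45, array([127., 457., 528.])), (24, array([152., 416., 649.]))]
400 [(63, array([ 97., 418., 553.])), (61, array([ 98., 420., 556.])), (25, array([100., 456., 569.]))]
col 0 [(129, array([402., 458., 669.])), (127, array([403., 456., 671.]))]
col 50 [(129, array([402., 402., 673.])), (127, array([402., 400., 678.]))]
col 100 [(129, array([449., 409., 537.])), (127, array([451., 408., 541.]))]
col 150 [(92, array([511., 349., 522.])), (90, array([512., 348., 527.]))]
col 200 [(48, array([579., 281., 524.])), (46, array([579., 280., 529.]))]Traceback (most recent call last):
  File "<stdin>", line 11, in <module>
IndexError: list index out of range
```

carry_out --moves '[[[34,-36,0,0,0,0,85],[34,-36,0,0,0,0,85],[34,-36,0,0,0,0,85],[34,-36,0,0,0,0,85],[34,-36,0,0,0,0,85]]]'

```text
time_s: 1.0
ee_pos: [254.6, -345.1, 404.9]
orientation: [3.141, -0.001, 0.225]
contact_force: [0.7, -0.8, 0.1]
opening: 0.995
grasp_force: 0.0
```

carry_out --moves '[[[34,-36,0,0,0,0,85],[34,-36,0,0,0,0,85],[34,-36,0,0,0,0,85],[34,-36,0,0,0,0,85],[22,-42,0,0,0,0,85]]]'

```text
time_s: 1.5
ee_pos: [367.8, -128.5, 405.1]
orientation: [3.14, -0.002, 0.226]
contact_force: [0.1, 0.7, -0.3]
opening: 0.994
grasp_force: 0.0
```

carry_out --moves '[[[22,-42,0,0,0,0,85],[22,-42,0,0,0,0,85],[22,-42,0,0,0,0,85],[22,-42,0,0,0,0,85],[22,-42,0,0,0,0,85]]]'

```text
time_s: 2.0
ee_pos: [426.6, 101.1, 405.0]
orientation: [3.141, -0.001, 0.226]
contact_force: [0.8, 0.2, 1.2]
opening: 0.997
grasp_force: 0.0
```

carry_out --moves '[[[22,-42,0,0,0,0,85],[22,-42,0,0,0,0,85],[22,-42,0,0,0,0,85],[0,0,0,0,0,-0.14,85],[0,0,0,0,0,-0.14,85]]]'

```text
time_s: 2.5
ee_pos: [462.9, 238.3, 404.2]
orientation: [3.141, 0.001, 0.514]
contact_force: [-0.4, -0.5, -0.9]
opening: 0.995
grasp_force: 0.0
```

carry_out --moves '[[[0,0,0,0,0,-0.14,85],[0,0,0,0,0,-0.14,85],[0,0,0,0,0,-0.14,85],[0,0,0,0,0,-0.14,85],[0,0,0,0,0,-0.14,85]]]'

```text
time_s: 3.0
ee_pos: [462.7, 236.6, 404.7]
orientation: [3.141, -0.0, 1.212]
contact_force: [-0.2, 0.4, 0.4]
opening: 0.998
grasp_force: 0.0
```

carry_out --moves '[[[0,0,0,0,0,-0.14,85],[0,0,0,0,0,-0.082,85],[0,0,0,0,0,0,85]]]'

```text
time_s: 3.3
ee_pos: [462.7, 236.6, 404.7]
orientation: [3.141, 0.0, 1.428]
contact_force: [-0.1, -0.0, -0.5]
opening: 0.996
grasp_force: 0.0
```

Run:
```python
from h import *
np.set_printoptions(precision=1,suppress=True)
f=ctrl.grab_frame("wrist");cv2.imwrite("pics/w1.png",f["pixels"][...,::-1]);np.savez("/tmp/wrist1.npz",**f)
v,u=np.mgrid[0:420,0:560]; p=world(f,np.c_[u.ravel(),v.ravel()],f["depth"].ravel());px=f["pixels"].reshape(-1,3)
q=p[(f["depth"].ravel()>0)&(np.hypot(p[:,0]-472,p[:,1]-280)<45)&(p[:,2]>95)&(p[:,2]<145)]
print(len(q)); 
if len(q): print(cv2.minEnclosingCircle(q[:,:2].astype(np.float32)),q.max(0),q.min(0))
s=ctrl.read_state();y=s["orientation"][2]
R=np.array([[np.cos(y),np.sin(y)],[np.sin(y),-np.cos(y)]])
for c in [(472,281)]: print(R.T@(np.array(c)-s["ee_pos"][:2]))
```

```text
2201
((471.8285827636719, 280.6357421875), 23.171049118041992) [494.7 303.7 130.6] [449.2 258.3  96.1]
[45.3  2.7]
```

View pics/w1.png

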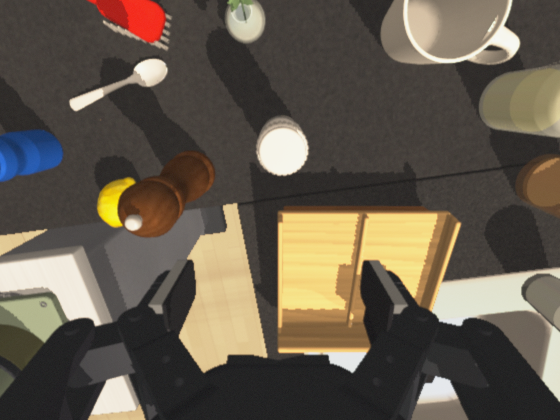

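The wrist view shows the white grinder head at about (282,148), the mill at (165,195), and the lane opening at (315,210). This confirms the grinder at (472,281).

carry_out --moves '[[[45,2.5,0,0,0,0,85],[0,0,45,0,0,0,85],[0,0,45,0,0,0,85],[0,0,45,0,0,0,85],[0,0,37,0,0,0,85]]]'

```text
time_s: 3.85
ee_pos: [471.1, 280.6, 230.5]
orientation: [-3.141, 0.001, 1.426]
contact_force: [0.4, 0.5, 0.3]
opening: 1.001
grasp_force: 0.0
```

carry_out --moves '[[[0,0,0,0,0,0,40],[0,0,0,0,0,0,40],[0,0,0,0,0,0,40],[0,0,0,0,0,0,40],[0,0,0,0,0,0,40]]]' --grip_force 35

```text
time_s: 4.35
ee_pos: [472.3, 281.1, 234.8]
orientation: [3.138, -0.003, 1.428]
contact_force: [-0.5, -0.1, 5.6]
opening: 0.562
grasp_force: 36.7
```

```bash
sed -i 's/for c in \["top","scene"\]/for c in ["top","wrist"]/; s/{c}0.npz/{c}{1 if c=="wrist" else 0}.npz/; s/^for p in P+/for p in P[1:]+/' fit.py && python3 fit.py; python3 -c "
from h import *
print(ctrl.grasp_offset,ctrl.read_state())"
```

```text
[482.479  14.456  25.034  -1.716] 2.637350242789648 12811
[482.741  13.994  25.027  -1.714] 2.661475685381542 16570
[472.293 281.084 234.773] [ 3.138 -0.003  1.428] 0.5617176916187433 4.35
154.70000000000002 {'time_s': 4.35, 'joint_pos': array([ 5.15962113e-01,  4.42589910e-01,  1.85326097e+00, -2.22319178e-04,
        8.41364331e-01,  6.59350906e-01]), 'joint_vel': array([ 0.00022439, -0.00017617,  0.00111904,  0.00125566, -0.00030695,
       -0.00042715]), 'joint_torque': array([ 6.21320726e-02, -3.95300603e+01, -1.64812195e+01,  2.60956533e-02,
       -8.02685414e-02, -2.34682724e-02]), 'ee_pos': array([472.29310546, 281.0841161 , 234.77300745]), 'orientation': array([ 3.13803083e+00, -2.55010487e-03,  1.42755988e+00]), 'contact_force': array([-0.50310209, -0.13793593,  5.57129099]), 'torque': array([-0.07350636, -0.00535159, -0.00884839]), 'grasp_force': 36.65805101394653, 'opening': 0.5617176916187433}
```

carry_out --moves '[[[0,0,-17,0,0,0,40],[0,0,-40,0,0,0,40],[0,0,-40,0,0,0,40],[0,0,0,0,0,0,40]]]'

```text
time_s: 4.75
ee_pos: [473.0, 281.5, 335.8]
orientation: [3.131, -0.008, 1.428]
contact_force: [1.1, 0.8, -1.6]
opening: 0.561
grasp_force: 37.0
```

Run:
```python
from h import *
np.set_printoptions(precision=1,suppress=True)
f=ctrl.grab_frame("wrist");g=ctrl.grab_frame("scene")
cv2.imwrite("pics/w2.png",np.hstack([cv2.resize(f["pixels"],(400,300)),cv2.resize(g["pixels"][90:300,180:460],(400,300))])[...,::-1])
s=ctrl.read_state();print(s["ee_pos"],s["orientation"]*1000,s["contact_force"],s["joint_pos"]*1000)
for r in ctrl.masks_of("salt_grinder","scene")[:3]:
    p=pts(g,r["region"]);print(r["confidence"],np.percentile(p,[2,98],axis=0))
```

```text
[471.4 280.6 330.6] [3139.9   -1.1 1427.7] [-0.4 -0.5 -3. ] [ 516.   336.2 1738.6   -0.1 1064.8  659.2]
0.79 [[450.8 256.2  43.7]
 [496.  350.9 229.8]]
0.7 [[154.1 283.4  10.4]
 [197.3 321.2 132.5]]
```

View pics/w2.png

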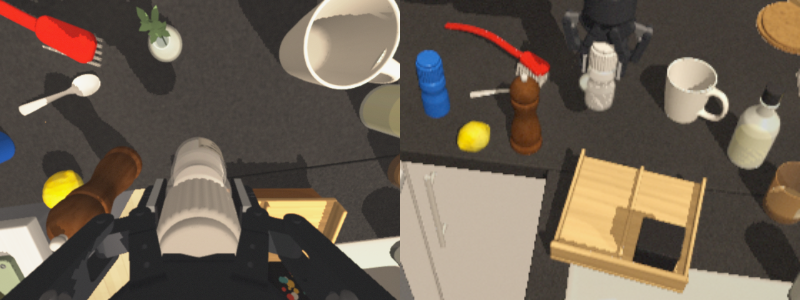

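The grinder is held and lifted, visible at (600,75) in the right half. The mill hasn't moved. Next I carry it over the lane and tilt it 8°.

carry_out --moves '[[[-41,12.5,0,0,0,0,40],[-41,12.5,0,0,0,0,40],[-41,12,0,0,0,0,40],[-41,12,0,0,0,0,40],[0,0,0,0,0.07,0,40]]]'

```text
time_s: 5.4
ee_pos: [496.4, 108.0, 327.5]
orientation: [-3.137, -0.068, 1.424]
contact_force: [-0.6, 1.2, -2.9]
opening: 0.563
grasp_force: 36.7
```

carry_out --moves '[[[0,0,0,0,0.07,0,40],[0,0,20,0,0,0,40],[0,0,20,0,0,0,40],[0,0,0,0,0,0,40],[0,0,0,0,0,0,40]]]'

```text
time_s: 5.9
ee_pos: [497.2, 116.9, 288.9]
orientation: [-3.138, -0.139, 1.428]
contact_force: [0.2, 0.7, -2.2]
opening: 0.562
grasp_force: 36.7
```

```bash
cat > st.py <<'E'
from h import *
np.set_printoptions(precision=1,suppress=True)
from scipy.spatial.transform import Rotation as Ro
s=ctrl.read_state();R=Ro.from_euler("xyz",s["orientation"]).as_matrix()
a=-1.714;T=Ro.from_euler("xyz",[0,np.radians(8),a]).as_matrix();o=np.array([482.7,14,26])
print("t",s["time_s"],"foot in tray",T.T@(s["ee_pos"]+232*R[:,2]-o),"axis rotvec(tool) to go",Ro.from_matrix(R.T@T@np.diag([-1,1,-1])).as_rotvec()*1000,"F tray",T.T@s["contact_force"],s["opening"]*85.4,s["grasp_force"])
E
python3 st.py
```

```text
t 5.9 foot in tray [-139.3   -1.    13.9] axis rotvec(tool) to go [-3.1  0.9 -0.1] F tray [-0.4  0.1 -2.3] 48.001426156846264 36.74936056137085
```

carry_out --moves '[[[6,1,5,0,0,0,40],[0,0,4,0,0,0,40],[0,0,0,0,0,0,40],[0,0,0,0,0,0,40]]]'

```text
time_s: 6.3
ee_pos: [499.6, 124.1, 282.2]
orientation: [3.141, -0.14, 1.428]
contact_force: [0.8, 0.2, -2.5]
opening: 0.56
grasp_force: 36.8
```

carry_out --moves '[[[0,0,1.5,0,0,0,40],[0,0,0,0,0,0,40],[0,0,0,0,0,0,40]]]'

```text
time_s: 6.6
ee_pos: [499.6, 124.1, 280.6]
orientation: [3.141, -0.14, 1.428]
contact_force: [-0.6, -0.5, -2.3]
opening: 0.56
grasp_force: 36.8
```

carry_out --moves '[[[0,0,1.5,0,0,0,40],[0,0,0,0,0,0,40],[0,0,0,0,0,0,40]]]'

```text
time_s: 6.9
ee_pos: [499.7, 124.4, 279.0]
orientation: [-3.141, -0.14, 1.428]
contact_force: [0.3, -0.4, -3.1]
opening: 0.56
grasp_force: 36.8
```

```bash
python3 st.py
```

```text
t 6.9 foot in tray [-145.8    1.     3. ] axis rotvec(tool) to go [-0.1 -0.2  0.1] F tray [ 0.8  0.3 -3. ] 47.8487542361504 36.751370429992676
```

carry_out --moves '[[[0,0,1,0,0,0,40],[0,0,0,0,0,0,40],[0,0,0,0,0,0,40]]]'

```text
time_s: 7.2
ee_pos: [499.7, 124.5, 278.2]
orientation: [3.141, -0.14, 1.428]
contact_force: [-0.2, -0.8, -0.2]
opening: 0.56
grasp_force: 37.0
```

carry_out --moves '[[[0,0,1,0,0,0,40],[0,0,0,0,0,0,40],[0,0,0,0,0,0,40]]]'

```text
time_s: 7.5
ee_pos: [499.7, 124.5, 278.1]
orientation: [3.141, -0.14, 1.428]
contact_force: [-2.9, -2.7, 6.9]
opening: 0.56
grasp_force: 37.8
```

carry_out --moves '[[[0,0,1,0,0,0,40],[0,0,0,0,0,0,40],[0,0,0,0,0,0,40]]]'

```text
time_s: 7.8
ee_pos: [499.6, 124.5, 278.1]
orientation: [3.14, -0.14, 1.428]
contact_force: [-5.6, -4.6, 13.2]
opening: 0.558
grasp_force: 38.5
```

It touched down at TCP z ≈ 278. I ease the push to a few newtons and slide.

carry_out --moves '[[[-5,0,-1,0,0,0,40],[-10,0,0,0,0,0,40],[-10,0,0,0,0,0,40],[0,0,0,0,0,0,40]]]'

```text
time_s: 8.2
ee_pos: [496.9, 99.7, 274.9]
orientation: [3.138, -0.142, 1.426]
contact_force: [-0.5, 2.6, 7.5]
opening: 0.559
grasp_force: 37.5
```

```bash
python3 st.py
```

```text
t 8.2 foot in tray [-121.3    2.6    2.4] axis rotvec(tool) to go [ 3.5 -2.8 -1.3] F tray [-3.5 -0.9  7. ] 47.742191902073394 37.490864396095276
```

carry_out --moves '[[[-10,0,0,0,0,0,40],[-10,0,0,0,0,0,40],[-10,0,0,0,0,0,40],[-10,0,0,0,0,0,40],[0,0,0,0,0,0,40]]]'

```text
time_s: 8.7
ee_pos: [491.6, 60.4, 269.4]
orientation: [3.137, -0.142, 1.426]
contact_force: [1.1, 2.6, 7.0]
opening: 0.564
grasp_force: 37.7
```

carry_out --moves '[[[-10,0,0,0,0,0,40],[-10,0,0,0,0,0,40],[-10,0,0,0,0,0,40],[-5,0,0,0,0,0,40],[0,0,0,0,0,0,40]]]'

```text
time_s: 9.2
ee_pos: [486.8, 26.4, 264.7]
orientation: [3.137, -0.143, 1.426]
contact_force: [0.7, 4.0, 9.0]
opening: 0.563
grasp_force: 37.6
```

```bash
python3 st.py
```

```text
t 9.2 foot in tray [-46.6   3.5   2.6] axis rotvec(tool) to go [ 5.2 -2.9 -1.5] F tray [-5.3  0.1  8.4] 48.06587963076164 37.611461877822876
```

carry_out --moves '[[[-6,0,0,0,0,0,40],[-6,0,0,0,0,0,40],[-3,0,0,0,0,0,40],[0,0,0,0,0,0,40]]]'

```text
time_s: 9.6
ee_pos: [484.6, 11.9, 262.6]
orientation: [3.137, -0.143, 1.426]
contact_force: [2.0, 3.7, 8.8]
opening: 0.557
grasp_force: 37.8
```

carry_out --moves '[[[-3,0,0,0,0,0,40],[0,0,0,0,0,0,40]]]'

```text
time_s: 9.8
ee_pos: [484.2, 9.2, 262.2]
orientation: [3.137, -0.143, 1.426]
contact_force: [1.2, 4.4, 9.3]
opening: 0.559
grasp_force: 37.8
```

carry_out --moves '[[[-2,0,0,0,0,0,40],[0,0,0,0,0,0,40]]]'

```text
time_s: 10.0
ee_pos: [484.0, 7.3, 262.0]
orientation: [3.137, -0.143, 1.426]
contact_force: [0.9, 4.5, 10.6]
opening: 0.562
grasp_force: 37.8
```

```bash
python3 st.py
```

```text
t 10.0 foot in tray [-27.3   3.4   2.6] axis rotvec(tool) to go [ 5.  -3.5 -1.3] F tray [-6.   0.3  9.9] 47.973845218760246 37.77683973312378
```

carry_out --moves '[[[-1.5,0,0,0,0,0,40],[0,0,0,0,0,0,40]]]'

```text
time_s: 10.2
ee_pos: [483.8, 5.9, 261.8]
orientation: [3.137, -0.143, 1.426]
contact_force: [0.4, 5.3, 10.3]
opening: 0.562
grasp_force: 37.8
```

carry_out --moves '[[[-1.5,0,0,0,0,0,40],[0,0,0,0,0,0,40]]]'

```text
time_s: 10.4
ee_pos: [483.6, 4.5, 261.6]
orientation: [3.137, -0.143, 1.426]
contact_force: [0.4, 5.5, 10.3]
opening: 0.556
grasp_force: 37.7
```

carry_out --moves '[[[-1.5,0,0,0,0,0,40],[0,0,0,0,0,0,40]]]'

```text
time_s: 10.6
ee_pos: [483.5, 3.4, 261.5]
orientation: [3.137, -0.145, 1.426]
contact_force: [0.8, 7.5, 10.9]
opening: 0.562
grasp_force: 37.8
```

```bash
python3 st.py
```

```text
t 10.6 foot in tray [-23.7   3.5   2.7] axis rotvec(tool) to go [ 5.1 -5.  -2. ] F tray [-9.  -0.3  9.7] 47.96137051755285 37.771294713020325
```

carry_out --moves '[[[-1.5,0,0,0,0,0,40],[0,0,0,0,0,0,40]]]'

```text
time_s: 10.8
ee_pos: [483.4, 2.7, 261.5]
orientation: [3.137, -0.147, 1.424]
contact_force: [2.1, 13.2, 11.1]
opening: 0.56
grasp_force: 37.8
```

```bash
python3 st.py
python3 - <<'E'
from h import *
f=ctrl.grab_frame("wrist");g=ctrl.grab_frame("scene")
cv2.imwrite("pics/w3.png",np.hstack([cv2.resize(f["pixels"],(400,300)),cv2.resize(g["pixels"][170:320,260:460],(400,300))])[...,::-1])
E
```

```text
t 10.8 foot in tray [-23.5   3.5   2.8] axis rotvec(tool) to go [ 5.1 -7.4 -3.2] F tray [-14.8   0.1   9.1] 47.79080266941396 37.7951180934906
```

View pics/w3.png

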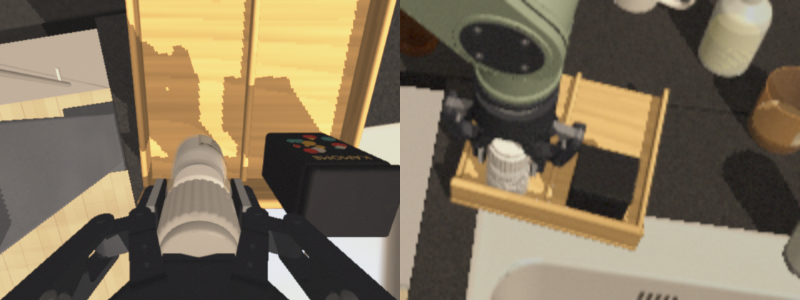

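The grinder stands against the stop, at (505,165) in the right half, and the tin is undisturbed at its own stop. I relax the push, open the fingers, and retreat along the tool axis.

carry_out --moves '[[[0.8,0,-0.8,0,0,0,40],[0,0,0,0,0,0,50],[0,0,0,0,0,0,60],[0,0,0,0,0,0,72],[0,0,0,0,0,0,72]]]'

```text
time_s: 11.4
ee_pos: [481.8, 1.5, 260.0]
orientation: [-3.141, -0.14, 1.427]
contact_force: [0.0, 1.1, 0.7]
opening: 0.844
grasp_force: 0.0
```

carry_out --moves '[[[0,0,0,0,0,0,72],[0,0,0,0,0,0,72],[0,0,-4,0,0,0,72],[0,0,-10,0,0,0,72]]]'

```text
time_s: 11.8
ee_pos: [481.4, -0.1, 274.1]
orientation: [-3.14, -0.14, 1.428]
contact_force: [-0.4, 0.1, 0.5]
opening: 0.84
grasp_force: 0.0
```

carry_out --moves '[[[0,0,-25,0,0,0,72],[0,0,-40,0,0,0,72],[0,0,-40,0,0,0,72],[0,0,0,0,0,0,72],[0,0,0,0,0,0,72]]]'

```text
time_s: 12.3
ee_pos: [479.5, -14.7, 379.6]
orientation: [3.139, -0.14, 1.428]
contact_force: [-0.9, -0.1, -0.2]
opening: 0.842
grasp_force: 0.0
```

Run:
```python
from h import *
np.set_printoptions(precision=1,suppress=True)
f=ctrl.grab_frame("wrist");g=ctrl.grab_frame("scene")
cv2.imwrite("pics/w4.png",np.hstack([cv2.resize(f["pixels"],(400,300)),cv2.resize(g["pixels"][90:300,180:460],(400,300))])[...,::-1])
for n in ["salt_grinder","pepper_mill","tea_tin"]:
    for r in ctrl.masks_of(n,"scene")[:2]: print(n,r["confidence"],np.percentile(pts(g,r["region"]),[2,98],axis=0).ravel())
v,u=np.mgrid[0:420,0:560]; p=world(f,np.c_[u.ravel(),v.ravel()],f["depth"].ravel())
q=p[(f["depth"].ravel()>0)&(np.hypot(p[:,0]-485,p[:,1]-25)<50)&(p[:,2]>110)&(p[:,2]<175)]
if len(q): print(cv2.minEnclosingCircle(q[:,:2].astype(np.float32)),q[:,2].max())
print(ctrl.read_state()["time_s"])
```

```text
salt_grinder 0.57 [133.6 283.    1.9 197.1 438.8 132.4]
salt_grinder 0.54 [330.8 223.7  11.3 376.5 254.4 165. ]
pepper_mill 0.97 [329.3 223.3   4.3 376.7 257.2 166.2]
tea_tin 0.62 [554.7 -14.   73.4 612.5  34.8 127.3]
((486.4483642578125, 26.501344680786133), 24.883981704711914) 160.1474064221615
12.55
```

View pics/w4.png

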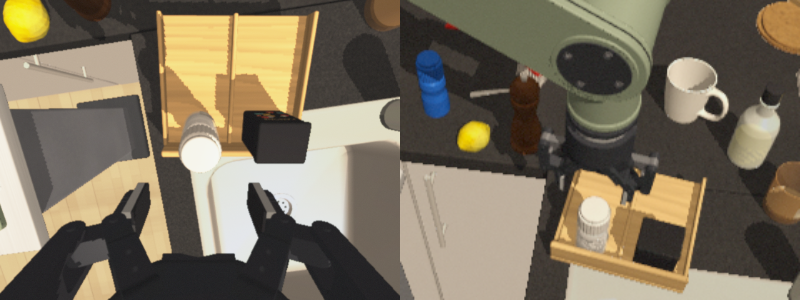

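The grinder is standing upright at the stop, at (200,150) in the left half, with the tin and mill undisturbed. I check the gap to the stop.

Run:
```python
from h import *
from scipy.spatial.transform import Rotation as Ro
from scipy.optimize import least_squares
np.set_printoptions(precision=1,suppress=True)
T=Ro.from_euler("xyz",[0,np.radians(8),-1.714]).as_matrix();o=np.array([482.7,14,26])
v,u=np.mgrid[0:420,0:560]
for c in ["wrist","scene"]:
    f=ctrl.grab_frame(c);p=world(f,np.c_[u.ravel(),v.ravel()],f["depth"].ravel())[f["depth"].ravel()>0]
    q=(p-o)@T
    q=q[(abs(q[:,1])<40)&(q[:,0]>-70)&(q[:,0]<20)]
    for a,b,r in[(118,138,23),(92,115,23),(55,84,24.5)]:
        s=q[(q[:,2]>a)&(q[:,2]<b)]
        if len(s)<15: continue
        if a==118: print(c,a,len(s),cv2.minEnclosingCircle(s[:,:2].astype(np.float32)),np.percentile(s[:,2],95))
        else: print(c,a,len(s),least_squares(lambda t:np.hypot(*(s[:,:2]-t).T)-r,[-24,0],loss="soft_l1").x)
    # stop: top surface
    s=q[(q[:,2]>41)&(q[:,2]<49)&(q[:,0]>-8)&(abs(q[:,1])>27)];
    if len(s): print(" stop x range",np.percentile(s[:,0],[2,50,98]))
```

```text
wrist 118 2705 ((-26.335233688354492, 2.146493911743164), 22.685428619384766) 128.73889667910066
wrist 92 360 [-25.4   2.2]
wrist 55 334 [-24.1   2.2]
 stop x range [0.5 4.2 9. ]
scene 118 394 ((-25.877952575683594, 3.242776870727539), 22.97728157043457) 131.95341049019956
scene 92 105 [-27.    3.3]
scene 55 109 [-28.3   2.9]
 stop x range [1.1 6.3 9.9]
```

```bash
python3 -c "
from workcell import ctrl
print(ctrl.finish_job())"
```

```text
the job is handed in; nothing more can be done
None
```

The salt grinder was set down at the upper end of the near lane, slid to the end stop and left standing there (within about 2 mm of the stop by camera, with contact felt before release), the tea tin and pepper mill were not disturbed, and the job was handed in at about 13 s.

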